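# Hook the pusher weight out of a token tube

## Robot

A 7-joint arm with a two-finger parallel gripper is mounted at the origin on the work surface. World frame = base frame: x ahead of the robot, y to its left, z up, the work surface at z = 0. Lengths are in m, angles in rad, forces in N, time in s.
With the tool pointing down it reaches from about 0.4 to 0.875 m from the base axis. Payload 4.4 kg.
Tool frame: the origin (TCP) lies at the very end of the fingers, on their centre line; the grasp point (between the pads) lies 19 mm behind it (manip.grip_point_offset is the distance from the TCP to the grasp point, in m); z points along the fingers, y is the line along which they close (so a half turn about z gives the same grasp; the last joint's range is limited). The gripper opens to 85 mm and grips with 20 to 120 N. Pads are 22 mm wide; open, the fingers measure 114 mm over their backs; the gripper's body (76 mm by 85 mm) begins 54 mm behind the grasp point. The pads swing forward as they close: fully open they stand 13 mm farther back than shut.
Start: joints at [1.258, 0.628, 0.038, 1.517, -0.027, 0.996, -0.02], TCP at [0.159, -0.63, 0.231] pointing down, gripper open.
Joint ranges: [-3.06, 3.06], [-0.37, 2.12], [-1.25, 1.32], [0.18, 2.47], [-1.1, 4.24], [0.23, 1.98], [-2.94, 2.94]. Speed limits (rad/s): [2.57, 2.57, 3.14, 3.14, 3.14, 3.14, 3.14].

## Interface

Orientations are given as a unit quaternion [w, x, y, z].
In Python, from station import manip gives the robot as it stands. The module is installed in compiled form; this text tells all that it offers.
- The arm moves only by the tool jog_arm, never from a script. Its argument "targets" is a list of rows, each a list of 7 numbers: the gripper command: -1 is fully open, 1 is shut, values between are in proportion, then the shift along the tool's x, y, z in m, then the turn, a rotation vector about the tool's x, y, z in degrees. A call has 1 to 20 rows; each row shifts and turns the commanded pose from where the row before left it, along the tool's axes as they then stand; what a row does not reach is not made up. A row lasts 1/12 s, in which the tool goes at most 41.7 mm and 7.16 degrees, less where a joint would pass 70% of its speed; a pose out of reach is approached as far as the arm can. A call with a gripper value outside its range is refused whole. The fingers move at their own pace and stop on an object; "grip_force" is the grip in N (left out, the last holds). Time passes only in rows, so rows that do not move let the fingers close. It gives the time, the measured TCP pose, the force, the opening and the grip force at its end, in the units of the state.
- manip.sense(): the state, without advancing time (a new reading comes with each control period).
- manip.get_image(name): name is "scene" or "top"; returns the picture (384x512x3 uint8, red, green, blue); there is no depth.
- manip.calibration(name): a dict with "fx", "fy", "cx", "cy" (pixels), "R" (3x3) and "t" (3): a world point X has camera coordinates R X + t. Camera axes: x right, y down, z forward; pixel columns grow to the right and rows downward; lengths in m; the calibration is good to about 2 mm. A picture is of the moment at which its call begins. calibration takes no time and is no camera call.
- manip.sign_off(): hands the job in; it is judged then, once.
Trained networks look in the newest picture that a camera, given by its name, has taken for a name from the list of things; names that differ only in an ending like _2 or _b are one class to them, and where a whole thing is asked for, a point or a joint stands for the part that bears it (a point fixed in the world has none). Each returns a list of dicts, best first, with "conf" (0 to 1); they miss things now and then, are a little off and sometimes report something else, mostly with a low value. They report only what shows in the picture. A call takes as long as a camera call.
- manip.spot_in(label, camera): "position" ([column, row] in pixels, amid what is visible of it).
- manip.trace(label, camera): "region" (384x512 bool, what is visible of it) and "position" ([column, row] in pixels, amid what is visible of it).
The state is a dict: "clock": time; "qpos": joint angles; "dq": joint speeds; "joint_efforts": joint torques, N m; "tool_pos": TCP position; "eef_rot": TCP orientation; "contact_force": force on the tool from outside, world axes, zero at the start; "ft_torque": the same for the moment, N m; "grip_width": finger opening in m; "finger_force": force on a finger pad.
Only numpy, scipy, OpenCV 4.12 (cv2) and the standard library are available. Lean on these libraries where they do the work, as an engineer would, in place of code of your own. Each camera call takes 0.05 s, during which the arm holds its last target. There are 200 camera calls.

## Task

The token tube holding the pusher weight with the red loop is due for refilling. Take the hook tool from its rack, reach down the tube with it, catch the red loop and draw the weight out, set it down gently, standing flat inside the yellow tray, and unhook it; then put the hook back in its rack as you found it. Move the weight only with the hook, never with the fingers, and leave the blue-looped weight and everything else on the table where it is.

Things in the scene. Friction and masses are not known exactly. Their poses are not given: they have to be found in the camera images.
- hook_handle (a point): Hook tool, 110 g, upright in the rack; point: centre of its square blue handle, 18 x 18 mm, 50 mm tall. Axes: z up the handle, x the way the hook points. Below it a black square flange, 46 x 46 x 5 mm, top 25 mm under this point, then a square boss 24 x 24 x 6 mm; all flats lie along the tool's x and y.
- hook_flange (a point): Centre of the underside of the hook tool's flange, 30 mm below the handle's centre; it lies on the rack's top when the tool is home. Same axes as the tool.
- hook_saddle (a point): Hook's end: where the middle of a loop's wire lies when hung, 130.5 mm below the handle's centre on the tool's axis. Steel bar 5 mm thick: shank down at x = -6.5 mm, along +x at the bottom (underside 7 mm below this point), tip up at x = +6.5 mm, ending 7 mm above it; 8 mm between shank and tip. Over all x -9 to +9 mm, y -2.5 to +2.5 mm. Axes of the tool.
- rack_hole (a point): Plywood tool rack, 90 x 90 mm, 125 mm tall, fixed; point: centre of the square hole (30 x 30 mm, sides along the rack's x and y) in the top face of its 8 mm top plate. Below it open air down to 6 mm above the table; thin posts at the corners. At the start the tool stands in it: boss in the hole, flange on the plate, tool's x along rack's x.
- tube_a: Plywood token tube with the red-looped weight: fixed square block 78 x 78 mm, 125 mm tall, origin at the centre of its underside, z up. A round bore 56 mm across runs from the top face down to 12 mm above the table. Red dots at the four corners of its top face.
- tube_b: The other token tube, alike, with the blue-looped weight and blue dots. Which of the two stands on the left varies.
- red_weight_base (a point): Pusher weight with a red loop, 110 to 220 g, on the floor of its tube: aluminium disc 49 mm across, 22 mm tall, with an upright wire arch on top, 51 mm tall over all. Point: centre of its underside. Axes: z up, y along the arch (the arch lies in the y-z plane; the hook passes under it along x, from either side).
- red_loop (a point): Middle of the wire at the crown of the red arch, 49 mm above the weight's underside, on its axis. Wire 4 mm thick; the opening below is 25 mm high at the middle and 22 mm wide between the legs; the crown slopes down to both sides, so the hook centres itself. Same axes as the weight.
- blue_loop (a point): The same point on the blue-looped weight in the other tube; leave it alone.
- tray_floor (a point): Yellow square tray, 96 x 96 mm, 18 mm tall, walls 5 mm thick (86 x 86 mm inside), fixed; this point is the centre of its inner floor, 5 mm above the table. Axes along its sides.
- tape_roll: Bystander: roll of brown tape lying flat, 84 mm across, 38 mm tall; origin at the centre of its underside.
- glue: Bystander: white glue bottle, 48 mm across, 85 mm tall; origin at the centre of its underside.
- jar: Bystander: glass jar with grey lid, 60 mm across, 65 mm tall; origin at the centre of its underside.
- token_stack: Bystander: stack of plywood tokens, 54 mm across, 32 mm tall; origin at the centre of its underside.
- pen_cup: Bystander: black cup with pens, 72 mm across, 140 mm tall with the pens; origin at the centre of its underside.

How it is judged:
By the outcome, as a careful person would: the job done as asked, in the order asked, and still so for the second after the job is handed in, with the robot touching nothing.
It also fails if it takes over 72 s, if anything falls off the work surface, if the arm or the gripper's body presses on something with over 40 N, if the wrist force passes 120 N, or if a joint passes its speed limit or range.

## Working session

There is one attempt and no reset: what is moved stays moved. The work goes in short steps, Python scripts to look and compute and a tool call to move; the robot and the scene stay as the last step left them, time stands still between calls to the robot, and variables do not carry over. Pictures are saved under pics/ and viewed, at most 11 in all, crops included, and the job is handed in when it is done.

Besides the shell and the picture viewer there is one more tool, called after "Call:" as name(argument=value, ...), one argument or row to a line, values as JSON. jog_arm: Moves the arm, as the interface text tells. Its arguments: {"type":"object","properties":{"targets":{"type":"array","items":{"type":"array","items":{"type":"number"}}},"grip_force":{"type":"number"}},"required":["targets"]}

```bash
mkdir -p pics
cat > h.py <<'E'
import numpy as np, cv2
from station import manip
def pic(n,f,crop=None,s=1):
    im=manip.get_image(n)
    o=im if crop is None else im[crop[1]:crop[3],crop[0]:crop[2]]
    cv2.imwrite('pics/'+f,cv2.resize(o,None,fx=s,fy=s,interpolation=cv2.INTER_CUBIC)[:,:,::-1]); return im
def ray(n,uv):
    c=manip.calibration(n);R=np.array(c['R']);t=np.array(c['t'])
    d=R.T@np.array([(uv[0]-c['cx'])/c['fx'],(uv[1]-c['cy'])/c['fy'],1]);return -R.T@t,d
def atz(n,uv,z):
    o,d=ray(n,uv);return o+d*(z-o[2])/d[2]
def proj(n,X):
    c=manip.calibration(n);p=np.array(c['R'])@np.array(X)+np.array(c['t']);return np.array([c['fx']*p[0]/p[2]+c['cx'],c['fy']*p[1]/p[2]+c['cy']])
E
python3 - <<'E'
from h import *
np.set_printoptions(precision=4,suppress=True)
pic('top','a.png',s=1.5);pic('scene','b.png',s=1.5)
for n in('top','scene'):
    print(n,ray(n,(256,192)),manip.calibration(n)['fx'])
    for l in['hook_handle','rack_hole','tube_a','red_loop','blue_loop','tray_floor']:
        print(l,[(np.round(d['position'],1),round(d['conf'],2)) for d in manip.spot_in(l,n)[:3]])
s=manip.sense();print(s)
E
```

```text
top (array([ 0.4908, -0.0122,  1.2463]), array([ 0.0746,  0.009 , -0.9973])) 475.0429515458585
hook_handle [(array([121.2, 210.3]), 0.93)]
rack_hole [(array([132. , 213.3]), 0.65)]
tube_a [(array([296.8, 205. ]), 0.83), (array([202. , 208.3]), 0.66)]
red_loop [(array([294.9, 210.7]), 0.84), (array([298.7, 204.9]), 0.63)]
blue_loop [(array([211.6, 217. ]), 0.72), (array([253.3, 286.3]), 0.35)]
tray_floor [(array([346.2, 237.7]), 0.75), (array([291.7, 207.7]), 0.51)]
scene (array([1.1767, 0.1023, 0.7763]), array([-0.6692, -0.1322, -0.7313])) 346.83029586309016
hook_handle [(array([387.9, 193.9]), 0.92)]
rack_hole [(array([373.4, 214.3]), 0.77)]
tube_a [(array([302.9, 197.8]), 0.84), (array([230.1, 194.7]), 0.73)]
red_loop [(array([252.2, 265.4]), 0.28)]
blue_loop [(array([124.8, 221.8]), 0.62)]
tray_floor [(array([191.3, 186.7]), 0.77)]
{'clock': 0.7, 'qpos': array([ 1.2582,  0.6284,  0.0385,  1.5174, -0.027 ,  0.9963, -0.02  ]), 'dq': array([-0.0008,  0.0004, -0.0003, -0.    ,  0.0014,  0.0011,  0.0005]), 'joint_efforts': array([  0.0001, -56.313 ,   1.226 , -19.3754,   0.011 ,   0.0014,
         0.    ]), 'tool_pos': array([ 0.1588, -0.6303,  0.2313]), 'eef_rot': array([0.0001, 0.9924, 0.1231, 0.    ]), 'contact_force': array([ 0.409 ,  0.004 , -0.2074]), 'ft_torque': array([ 0.039 ,  0.0488, -0.0494]), 'finger_force': 0.0, 'grip_width': 0.08528928250966193}
```

View pics/a.png

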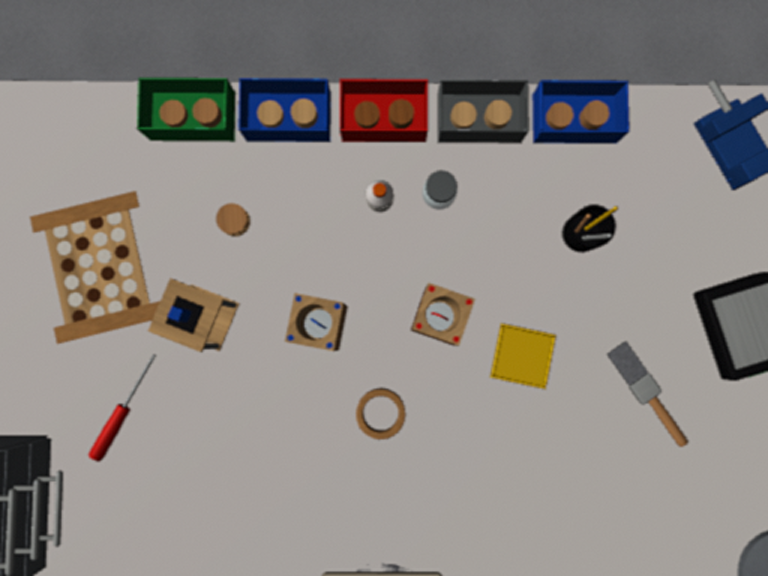

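View pics/b.png

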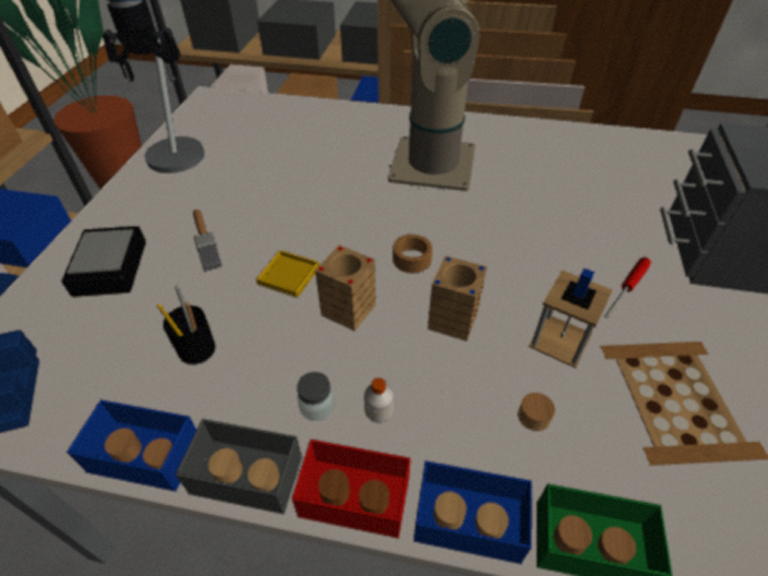

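The top view shows the rack with the blue handle at about (117,210) native, the blue tube at (211,215), the red tube at (295,210) and the tray at (349,237). Next I take close crops for orientations.

Run:
```python
from h import *
np.set_printoptions(precision=4,suppress=True)
im=pic('top','t0.png');sc=pic('scene','s0.png')
def up(a,s): return cv2.resize(a,None,fx=s,fy=s,interpolation=cv2.INTER_CUBIC)
A=up(im[180:240,90:165],5);B=up(im[185:235,270:320],6);C=up(sc[170:250,345:415],6);D=up(sc[150:220,205:260],6)
o=np.zeros((600,800,3),np.uint8)
o[:300,:375]=A; o[300:600,:300]=B; 
o[:480,380:800]=C
cv2.imwrite('pics/c.png',o[:,:,::-1])
hsv=cv2.cvtColor(im,cv2.COLOR_RGB2HSV)
m=((hsv[...,0]<8)|(hsv[...,0]>172))&(hsv[...,1]>150)&(hsv[...,2]>80)
def blobs(m,x0,y0,x1,y1):
    q=np.zeros_like(m,np.uint8);q[y0:y1,x0:x1]=m[y0:y1,x0:x1]
    n,l,st,ce=cv2.connectedComponentsWithStats(q); return l,st[1:],ce[1:]
l,st,ce=blobs(m,268,183,322,235)
for s,c in zip(st,ce): print('red',s[4],c,atz('top',c,.125)[:2])
i=np.argmax(st[:,4]);ys,xs=np.where(l==i+1);P=np.array([atz('top',(x,y),.061)[:2] for x,y in zip(xs,ys)]);print('loop',P.mean(0),np.linalg.svd(P-P.mean(0))[2][0])
y=(abs(hsv[...,0].astype(int)-25)<7)&(hsv[...,1]>180)
y[:,:320]=0;y[:,380:]=0
c=max(cv2.findContours(y.astype(np.uint8),0,2)[0],key=cv2.contourArea)
w=np.array([atz('top',p[0],.018)[:2] for p in c],np.float32);print('tray',cv2.minAreaRect(w))
b=(abs(hsv[...,0].astype(int)-112)<10)&(hsv[...,1]>150)&(hsv[...,2]>60)
l,st,ce=blobs(b,100,190,150,230);print('handle px',st,ce)
for r in manip.trace('rack_hole','top')[:1]: print(r['position'],r['region'].sum())
```

```text
red 14 [287.5    192.2857] [ 0.5744 -0.0767]
red 13 [312.3846 200.6154] [ 0.5549 -0.1356]
red 4 [291.5 209.5] [ 0.5336 -0.0861]
red 14 [278.6429 216.7857] [ 0.5163 -0.0558]
red 14 [303.7143 225.5   ] [ 0.4961 -0.1149]
loop [ 0.5791 -0.0803] [ 0.121  -0.9927]
tray ((0.46780121326446533, -0.23987135291099548), (0.09375062584877014, 0.09187743812799454), 78.27850341796875)
handle px [[112 204  10  10  67]] [[116.7015 208.7313]]
[129.1, 213.8] 1597
```

View pics/c.png

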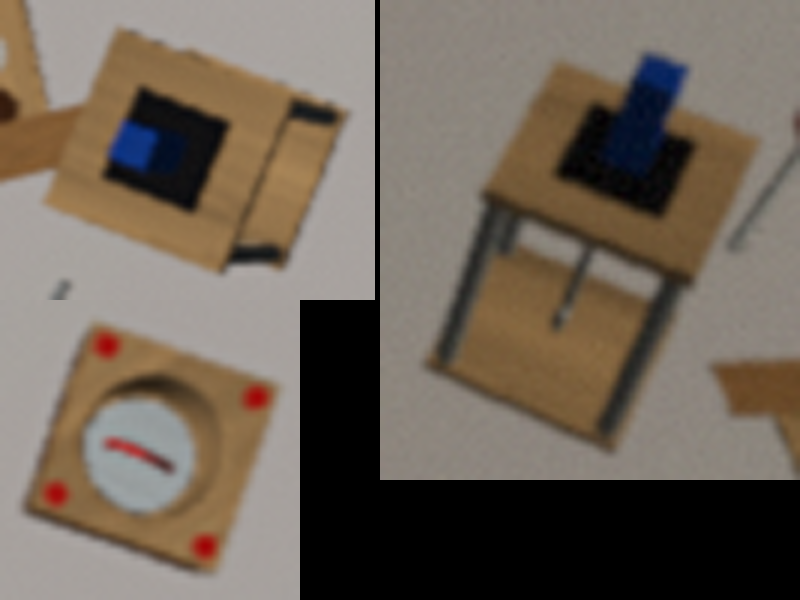

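Run:
```python
from h import *
np.set_printoptions(precision=4,suppress=True)
def conv(p,o,s): return (np.array(p)+.5)/s-.5+np.array(o)
def rep(name,cam,p,o,s,z):
    W=np.array([atz(cam,q,z)[:2] for q in conv(p,o,s)]);e=W[[1,2,3,0]]-W
    print(name,cam,W.mean(0),'edges',np.linalg.norm(e,axis=1),'yaw',np.degrees(np.arctan2(e[:,1],e[:,0]))%90)
rep('plate','top',[(120,28),(297,98),(222,272),(45,203)],(90,180),5,.125)
rep('flange','top',[(143,88),(230,122),(195,212),(105,180)],(90,180),5,.130)
rep('plate','scene',[(180,62),(380,138),(310,280),(107,195)],(345,170),6,.125)
rep('flange','scene',[(217,103),(315,143),(280,215),(177,175)],(345,170),6,.130)
for cam in('top','scene'):
    im=manip.get_image(cam); hsv=cv2.cvtColor(im,cv2.COLOR_RGB2HSV)
    m=((hsv[...,0]<10)|(hsv[...,0]>170))&(hsv[...,1]>90)&(hsv[...,2]>40)
    print(cam)
    if cam=='top': 
        q=np.zeros_like(m,np.uint8);q[203:218,284:302]=m[203:218,284:302]
        ys,xs=np.where(q);P=np.array([atz(cam,(x,y),.059)[:2] for x,y in zip(xs,ys)]);v=np.linalg.svd(P-P.mean(0))[2][0]
        print('loop n',len(P),P.mean(0),np.degrees(np.arctan2(v[1],v[0]))%180, np.ptp((P-P.mean(0))@v))
    else:
        q=np.zeros_like(m,np.uint8);q[160:220,205:255]=m[160:220,205:255]
        n,l,st,ce=cv2.connectedComponentsWithStats(q)
        for s,c in zip(st[1:],ce[1:]): print(s[4],c,atz(cam,c,.125)[:2])
# disc fit: bright grey in bore at z=.034
im=manip.get_image('top');hsv=cv2.cvtColor(im,cv2.COLOR_RGB2HSV)
q=np.zeros(im.shape[:2],np.uint8);q[195:225,278:310]=((hsv[...,1]<60)&(hsv[...,2]>90))[195:225,278:310]
n,l,st,ce=cv2.connectedComponentsWithStats(q);i=1+np.argmax(st[1:,4]);c=cv2.findContours((l==i).astype(np.uint8),0,1)[0]
c=max(c,key=cv2.contourArea);W=np.array([atz('top',p[0],.034)[:2] for p in c],np.float32);print('disc',cv2.minEnclosingCircle(W),cv2.fitEllipse(W))
# hook hypotheses
hc=np.array(rep('f','top',[(143,88),(230,122),(195,212),(105,180)],(90,180),5,.130) or [0,0])
```

```text
plate top [0.5315 0.3089] edges [0.0904 0.0884 0.0897 0.089 ] yaw [68.7906 67.957  69.166  68.4323]
flange top [0.5311 0.3088] edges [0.0441 0.0449 0.045  0.0463] yaw [69.0446 70.147  70.8412 69.1149]
plate scene [0.5351 0.3083] edges [0.0875 0.093  0.085  0.092 ] yaw [69.6074 67.9128 68.9156 69.4309]
flange scene [0.5352 0.3085] edges [0.0426 0.0475 0.043  0.0494] yaw [67.8373 68.9345 70.4794 68.4454]
top
loop n 13 [ 0.5363 -0.0898] 69.95915799896032 0.018989687319040584
scene
9 [226.3333 165.1111] [ 0.4967 -0.1157]
10 [245.5 172.8] [ 0.5164 -0.0571]
10 [213.8 179. ] [ 0.556  -0.1348]
10 [233.3 187.3] [ 0.5757 -0.0766]
disc ((0.5349374413490295, -0.09445120394229889), 0.024971365928649902) ((0.5350271463394165, -0.09523695707321167), (0.044687315821647644, 0.04814174026250839), 118.34662628173828)
f top [0.5311 0.3088] edges [0.0441 0.0449 0.045  0.0463] yaw [69.0446 70.147  70.8412 69.1149]
```

Run:
```python
from h import *
np.set_printoptions(precision=1,suppress=True)
b=np.array([.5352,.3085]) # scene estimate
for yaw in(-21,159):
    x=np.array([np.cos(np.radians(yaw)),np.sin(np.radians(yaw))])
    f=lambda u,z:(proj('scene',[*(b+u*x),z])-[345,170]+.5)*6-.5+[380,0]
    s=.155-.1305
    print(yaw,'shank top',f(-.0065,.117),'shank bot',f(-.0065,s-.007),'tip bot',f(.0065,s-.007),'tip top',f(.0065,s+.007))
im=cv2.imread('pics/s0.png')[170:250,345:415]
cv2.imwrite('pics/d.png',cv2.resize(im[36:60,20:50],None,fx=20,fy=20,interpolation=cv2.INTER_CUBIC))
```

```text
-21 shank top [623.7 169.3] shank bot [564.5 313.9] tip bot [554.9 332.9] tip top [562.7 313.9]
159 shank top [613.8 188.6] shank bot [554.9 332.9] tip bot [564.5 313.9] tip top [572.3 294.9]
```

View pics/d.png

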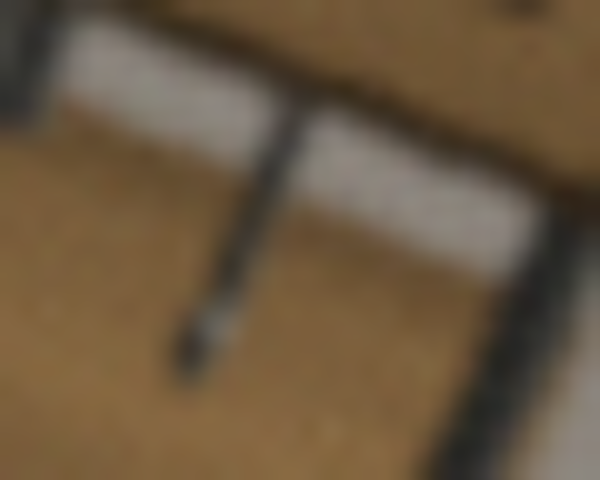

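Scene crop: hook shank runs down to about (375,222) native, and its bright tip top at (376,222) matches the projection for tool x pointing at yaw −21°. So no reorientation is needed between rack and tube. Setting out to the rack.

Call:
jog_arm(
  targets=[
    [-1,0,0,0,0,0,-6.86],
    [-1,0,0,0,0,0,-6.86],
    [-1,0,0,0,0,0,-6.86],
    [-1,0,0,0,0,0,-6.86],
    [-1,0,0,0,0,0,-6.86],
    [-1,0,0,0,0,0,-6.86],
    [-1,0,0,0,0,0,-6.86],
    [-1,0,0,0,0,0,-6.86],
  ],
)

```text
clock: 1.67
tool_pos: [0.1587, -0.6304, 0.2313]
eef_rot: [0.0, 0.822, 0.569, -0.0]
contact_force: [0.0, 0.2, 0.1]
grip_width: 0.0856
finger_force: 0.0
```

Call:
jog_arm(
  targets=[
    [-1,0.0262,0.0082,-0.003,0,0,0],
    [-1,0.0262,0.0082,-0.003,0,0,0],
    [-1,0.0262,0.0082,-0.003,0,0,0],
    [-1,0.0262,0.0082,-0.003,0,0,0],
    [-1,0.0262,0.0082,-0.003,0,0,0],
    [-1,0.0262,0.0082,-0.003,0,0,0],
    [-1,0.0262,0.0082,-0.003,0,0,0],
    [-1,0.0262,0.0082,-0.003,0,0,0],
    [-1,0.0262,0.0082,-0.003,0,0,0],
    [-1,0.0262,0.0082,-0.003,0,0,0],
    [-1,0.0262,0.0082,-0.003,0,0,0],
    [-1,0.0262,0.0082,-0.003,0,0,0],
    [-1,0.0262,0.0082,-0.003,0,0,0],
    [-1,0.0262,0.0082,-0.003,0,0,0],
    [-1,0.0262,0.0082,-0.003,0,0,0],
    [-1,0.0262,0.0082,-0.003,0,0,0],
    [-1,0.0262,0.0082,-0.003,0,0,0],
    [-1,0.0262,0.0082,-0.003,0,0,0],
    [-1,0.0262,0.0082,-0.003,0,0,0],
    [-1,0.0262,0.0082,-0.003,0,0,0],
  ],
)

```text
clock: 3.33
tool_pos: [0.5003, -0.1988, 0.2917]
eef_rot: [0.0, 0.824, 0.566, 0.0]
contact_force: [-0.1, -0.0, -0.0]
grip_width: 0.0849
finger_force: 0.0
```

Call:
jog_arm(
  targets=[
    [-1,0.0244,-0.0076,0,0,0,0],
    [-1,0.0244,-0.0076,0,0,0,0],
    [-1,0.0244,-0.0076,0,0,0,0],
    [-1,0.0244,-0.0076,0,0,0,0],
    [-1,0.0244,-0.0076,0,0,0,0],
    [-1,0.0244,-0.0076,0,0,0,0],
    [-1,0.0244,-0.0076,0,0,0,0],
    [-1,0.0244,-0.0076,0,0,0,0],
    [-1,0.0244,-0.0076,0,0,0,0],
    [-1,0.0244,-0.0076,0,0,0,0],
    [-1,0.0244,-0.0076,0,0,0,0],
    [-1,0.0244,-0.0076,0,0,0,0],
    [-1,0.0244,-0.0076,0,0,0,0],
    [-1,0.0244,-0.0076,0,0,0,0],
    [-1,0.0244,-0.0076,0,0,0,0],
    [-1,0.0244,-0.0076,0,0,0,0],
    [-1,0.0244,-0.0076,0,0,0,0],
    [-1,0.0244,-0.0076,0,0,0,0],
    [-1,0.0244,-0.0076,0,0,0,0],
    [-1,0.0244,-0.0076,0,0,0,0],
  ],
)

```text
clock: 5.0
tool_pos: [0.5324, 0.3114, 0.2914]
eef_rot: [0.0, 0.824, 0.566, 0.0]
contact_force: [-0.9, 0.4, 0.1]
grip_width: 0.0852
finger_force: 0.0
```

Call:
jog_arm(
  targets=[
    [-1,0,0,0,0,0,0],
    [-1,0,0,0,0,0,0],
  ],
)

```text
clock: 5.17
tool_pos: [0.5317, 0.312, 0.2911]
eef_rot: [-0.0, 0.823, 0.568, -0.0]
contact_force: [0.8, -0.4, -0.3]
grip_width: 0.0854
finger_force: 0.0
```

```bash
cat >> h.py <<'E'
from scipy.spatial.transform import Rotation as Ro
def st():
    s=manip.sense();q=s['eef_rot'];R=Ro.from_quat([q[1],q[2],q[3],q[0]]).as_matrix();p=s['tool_pos']
    print('t',round(s['clock'],2),'p',np.round(p,4),'yawx',round(np.degrees(np.arctan2(R[1,0],R[0,0])),2),'zax',np.round(R[:,2],4),'F',np.round(s['contact_force'],2),'T',np.round(s['ft_torque'],2),'w',round(s['grip_width'],4),'ff',s['finger_force'],'q',np.round(s['qpos'],2))
    return p,R
def go(tgt):
    p,R=st();print('tool shift mm',np.round(1000*R.T@(np.array(tgt)-p),1))
E
python3 -c "
from h import *
go([.533,.3086,.141])"
```

```text
t 5.17 p [0.5317 0.312  0.2911] yawx 69.19 zax [-5.e-04  6.e-04 -1.e+00] F [ 0.78 -0.41 -0.34] T [-0.03 -0.03 -0.01] w 0.0854 ff 0.0 q [-0.34  0.54 -0.39  1.53  0.22  1.11 -1.14]
tool shift mm [ -2.8   2.5 150.1]
```

Call:
jog_arm(
  targets=[
    [-1,-0.0014,0.0012,0.01,0,0,0],
    [-1,-0.0014,0.0013,0.02,0,0,0],
    [-1,0,0,0.02,0,0,0],
    [-1,0,0,0.02,0,0,0],
    [-1,0,0,0.02,0,0,0],
    [-1,0,0,0.02,0,0,0],
    [-1,0,0,0.02,0,0,0],
    [-1,0,0,0.01,0,0,0],
    [-1,0,0,0.01,0,0,0],
    [-1,0,0,0,0,0,0],
    [0.2,0,0,0,0,0,0],
    [0.2,0,0,0,0,0,0],
    [0.3,0,0,0,0,0,0],
    [0.3,0,0,0,0,0,0],
    [0.4,0,0,0,0,0,0],
    [0.4,0,0,0,0,0,0],
    [0.4,0,0,0,0,0,0],
  ],
  grip_force=20,
)

```text
clock: 6.58
tool_pos: [0.5338, 0.3068, 0.1416]
eef_rot: [0.0, 0.824, 0.567, 0.0]
contact_force: [0.2, 0.9, 0.5]
grip_width: 0.0256
finger_force: 0.0
```

Run:
```python
from h import *
st()
a=manip.get_image('top')[170:250,80:180];b=manip.get_image('scene')[150:230,335:435]
o=np.hstack([cv2.resize(x,(400,320),interpolation=cv2.INTER_CUBIC) for x in(a,b)]);cv2.imwrite('pics/e.png',o[:,:,::-1])
```

```text
t 6.58 p [0.5338 0.3068 0.1416] yawx 69.02 zax [ 4.e-04  2.e-04 -1.e+00] F [0.22 0.91 0.47] T [0.02 0.05 0.04] w 0.0256 ff 0.0 q [-0.36  0.7  -0.34  1.7   0.3   0.79 -1.21]
```

View pics/e.png

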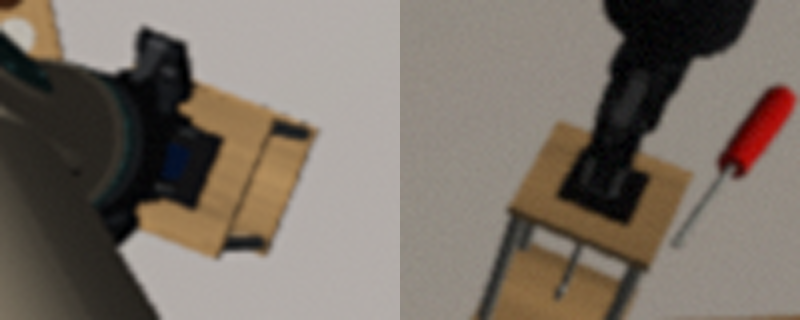

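Both views show the fingers straddling the blue handle at (124,210) in the top image, with the flange still flat on the plate. Closing.

Call:
jog_arm(
  targets=[
    [0.5,0,0,0,0,0,0],
    [0.55,0,0,0,0,0,0],
    [0.6,0,0,0,0,0,0],
    [0.65,0,0,0,0,0,0],
    [0.7,0,0,0,0,0,0],
    [0.8,0,0,0,0,0,0],
  ],
  grip_force=20,
)

```text
clock: 7.18
tool_pos: [0.5336, 0.3069, 0.1413]
eef_rot: [-0.0, 0.824, 0.567, -0.0]
contact_force: [-1.0, 0.9, 1.1]
grip_width: 0.0178
finger_force: 19.9
```

Call:
jog_arm(
  targets=[
    [1,0,0,0,0,0,0],
    [1,0,0,0,0,0,0],
    [1,0,0,0,0,0,0],
    [1,0,0,0,0,0,0],
  ],
  grip_force=70,
)

```text
clock: 7.52
tool_pos: [0.5339, 0.3069, 0.1414]
eef_rot: [0.0, 0.824, 0.567, 0.0]
contact_force: [-0.6, -0.4, 0.8]
grip_width: 0.0175
finger_force: 68.4
```

```bash
python3 -c "
from h import *
st()"
```

```text
t 7.52 p [0.5339 0.3069 0.1414] yawx 69.02 zax [ 4.e-04  2.e-04 -1.e+00] F [-0.61 -0.4   0.76] T [0.07 0.11 0.05] w 0.0175 ff 68.37180733680725 q [-0.36  0.7  -0.34  1.7   0.3   0.79 -1.21]
```

Call:
jog_arm(
  targets=[
    [1,0,0,-0.003,0,0,0],
    [1,0,0,-0.007,0,0,0],
    [1,0,0,-0.015,0,0,0],
    [1,0,0,-0.02,0,0,0],
    [1,0,0,-0.02,0,0,0],
    [1,0,0,-0.02,0,0,0],
    [1,0,0,-0.02,0,0,0],
    [1,0,0,-0.02,0,0,0],
    [1,0,0,-0.02,0,0,0],
    [1,0,0,-0.015,0,0,0],
    [1,0,0,-0.01,0,0,0],
    [1,0,0,0,0,0,0],
  ],
)

```text
clock: 8.52
tool_pos: [0.5346, 0.3074, 0.3139]
eef_rot: [0.0, 0.824, 0.566, 0.002]
contact_force: [0.9, 0.9, -0.9]
grip_width: 0.017
finger_force: 68.2
```

Call:
jog_arm(
  targets=[
    [1,-0.0188,0.0065,0,0,0,0],
    [1,-0.0188,0.0065,0,0,0,0],
    [1,-0.0188,0.0065,0,0,0,0],
    [1,-0.0188,0.0065,0,0,0,0],
    [1,-0.0188,0.0065,0,0,0,0],
    [1,-0.0188,0.0065,0,0,0,0],
    [1,-0.0188,0.0065,0,0,0,0],
    [1,-0.0188,0.0065,0,0,0,0],
    [1,-0.0188,0.0065,0,0,0,0],
    [1,-0.0188,0.0065,0,0,0,0],
    [1,-0.0188,0.0065,0,0,0,0],
    [1,-0.0188,0.0065,0,0,0,0],
    [1,-0.0188,0.0065,0,0,0,0],
    [1,-0.0188,0.0065,0,0,0,0],
    [1,-0.0188,0.0065,0,0,0,0],
    [1,-0.0188,0.0065,0,0,0,0],
    [1,-0.0188,0.0065,0,0,0,0],
    [1,-0.0188,0.0065,0,0,0,0],
    [1,-0.0188,0.0065,0,0,0,0],
    [1,-0.0188,0.0065,0,0,0,0],
  ],
)

```text
clock: 10.18
tool_pos: [0.5196, -0.0919, 0.3103]
eef_rot: [-0.001, 0.824, 0.567, -0.001]
contact_force: [1.5, -0.4, -1.7]
grip_width: 0.0173
finger_force: 68.3
```

Call:
jog_arm(
  targets=[
    [1,0,0,0,0,0,0],
    [1,0,0,0.02,0,0,0],
    [1,0,0,0.012,0,0,0],
    [1,0,0,0,0,0,0],
    [1,0,0,0,0,0,0],
  ],
)

```text
clock: 10.6
tool_pos: [0.5197, -0.0903, 0.2784]
eef_rot: [-0.001, 0.824, 0.567, -0.001]
contact_force: [-0.8, -0.2, -1.4]
grip_width: 0.0173
finger_force: 68.3
```

Run:
```python
from h import *
np.set_printoptions(precision=4,suppress=True)
print('arch mid',atz('top',(292.9,210.1),.059))
p,R=st();s=p+[0,0,-.1169]+.0013*R[:,0]
go([.521,-.0908,p[2]])
for u,z in((-.0065,-.007),(.0065,-.007),(.0065,.007),(-.0065,.06)): print(proj('scene',s+u*R[:,1]+[0,0,z]))
b=manip.get_image('scene')[110:230,180:290]
cv2.imwrite('pics/f.png',cv2.resize(b,None,fx=5,fy=5,interpolation=cv2.INTER_CUBIC)[:,:,::-1])
```

```text
arch mid [ 0.5347 -0.094   0.059 ]
t 10.6 p [ 0.5197 -0.0903  0.2784] yawx 69.05 zax [-0.0026  0.0006 -1.    ] F [-0.8  -0.23 -1.38] T [ 0.01 -0.01 -0.  ] w 0.0173 ff 68.31721544265747 q [ 0.35  0.41 -0.33  1.79  0.16  0.97 -0.41]
t 10.6 p [ 0.5197 -0.0903  0.2784] yawx 69.05 zax [-0.0026  0.0006 -1.    ] F [-0.8  -0.23 -1.38] T [ 0.01 -0.01 -0.  ] w 0.0173 ff 68.31721544265747 q [ 0.35  0.41 -0.33  1.79  0.16  0.97 -0.41]
tool shift mm [ 0.   1.4 -0. ]
[234.54   162.6678]
[231.7469 165.489 ]
[231.4721 161.5284]
[233.3347 142.8693]
```

View pics/f.png

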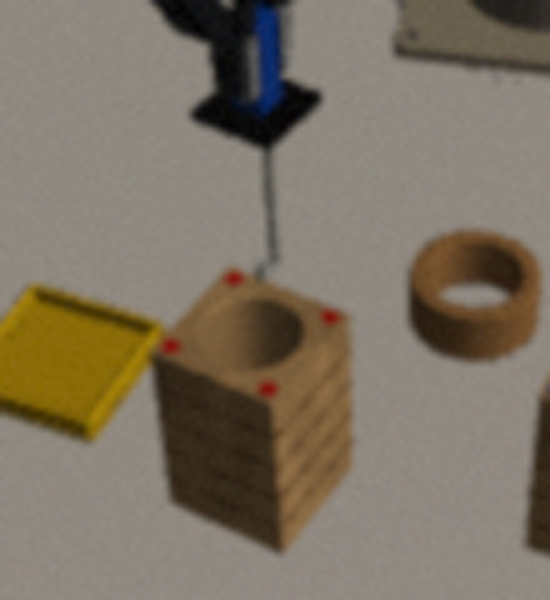

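Scene view: the shank bottom is at (234,162) and the tip at (231.6,165) native, which agrees with the model to within 1 mm. Shift 1.5 mm forward and descend.

Call:
jog_arm(
  targets=[
    [1,0,0.0015,0.01,0,0,0],
    [1,0,0,0.015,0,0,0],
    [1,0,0,0.015,0,0,0],
    [1,0,0,0.015,0,0,0],
    [1,0,0,0.01,0,0,0],
    [1,0,0,0.01,0,0,0],
    [1,0,0,0.01,0,0,0],
    [1,0,0,0.005,0,0,0],
    [1,0,0,0.005,0,0,0],
    [1,0,0,0.005,0,0,0],
    [1,0,0,0.005,0,0,0],
    [1,0,0,0,0,0,0],
    [1,0,0,0,0,0,0],
  ],
)

```text
clock: 11.73
tool_pos: [0.5219, -0.0914, 0.1742]
eef_rot: [-0.0, 0.824, 0.567, -0.0]
contact_force: [0.3, 0.6, -0.9]
grip_width: 0.0172
finger_force: 68.3
```

```bash
python3 -c "
from h import *
go([.5213,-.0907,.1634])"
```

```text
t 11.73 p [ 0.5219 -0.0914  0.1742] yawx 69.02 zax [-1.e-04  0.e+00 -1.e+00] F [ 0.26  0.59 -0.93] T [ 0.01 -0.01 -0.04] w 0.0172 ff 68.32393884658813 q [ 0.32  0.55 -0.29  1.91  0.23  0.72 -0.47]
tool shift mm [ 0.4 -0.8 10.8]
```

No contact. I go down the remaining 10.5 mm, then forward.

Call:
jog_arm(
  targets=[
    [1,0,0,0.003,0,0,0],
    [1,0,0,0.003,0,0,0],
    [1,0,0,0.003,0,0,0],
    [1,0,0,0.0015,0,0,0],
    [1,0,0,0,0,0,0],
    [1,0,0,0,0,0,0],
  ],
)

```text
clock: 12.23
tool_pos: [0.5218, -0.0914, 0.1637]
eef_rot: [-0.0, 0.824, 0.567, -0.0]
contact_force: [-0.0, -0.1, -0.9]
grip_width: 0.0172
finger_force: 68.3
```

Call:
jog_arm(
  targets=[
    [1,0,0.002,0,0,0,0],
    [1,0,0.002,0,0,0,0],
    [1,0,0.002,0,0,0,0],
    [1,0,0.002,0,0,0,0],
    [1,0,0.002,0,0,0,0],
    [1,0,0.002,0,0,0,0],
    [1,0,0.0015,0,0,0,0],
    [1,0,0.001,0,0,0,0],
    [1,0,0,0,0,0,0],
  ],
)

```text
clock: 12.98
tool_pos: [0.5356, -0.0967, 0.1638]
eef_rot: [0.0, 0.824, 0.566, 0.0]
contact_force: [-0.4, -0.0, -0.8]
grip_width: 0.0176
finger_force: 68.3
```

```bash
python3 -c "
from h import *
st()"
```

```text
t 12.98 p [ 0.5356 -0.0967  0.1638] yawx 69.01 zax [ 2.e-04 -0.e+00 -1.e+00] F [-0.44 -0.   -0.81] T [ 0.01  0.02 -0.03] w 0.0176 ff 68.32391023635864 q [ 0.32  0.58 -0.29  1.88  0.24  0.72 -0.47]
```

Call:
jog_arm(
  targets=[
    [1,0,0,-0.003,0,0,0],
    [1,0,0,-0.003,0,0,0],
    [1,0,0,-0.003,0,0,0],
    [1,0,0,-0.002,0,0,0],
    [1,0,0,-0.001,0,0,0],
    [1,0,0,-0.001,0,0,0],
    [1,0,0,-0.001,0,0,0],
    [1,0,0,-0.001,0,0,0],
    [1,0,0,-0.002,0,0,0],
    [1,0,0,-0.003,0,0,0],
    [1,0,0,-0.003,0,0,0],
    [1,0,0,-0.003,0,0,0],
    [1,0,0,-0.003,0,0,0],
    [1,0,0,0,0,0,0],
  ],
)

```text
clock: 14.15
tool_pos: [0.5358, -0.0966, 0.1936]
eef_rot: [0.0, 0.824, 0.567, 0.0]
contact_force: [0.2, -0.1, -1.7]
grip_width: 0.017
finger_force: 68.3
```

```bash
python3 -c "
from h import *
for i in range(4): manip.get_image('top');st()" | cut -c1-150
```

```text
t 14.2 p [ 0.5357 -0.0966  0.1933] yawx 69.01 zax [ 9.e-04 -1.e-04 -1.e+00] F [ 0.8   0.17 -2.82] T [-0.04 -0.   -0.06] w 0.0173 ff 68.30926895141602 
t 14.25 p [ 0.5355 -0.0966  0.193 ] yawx 69.02 zax [ 4.e-04 -1.e-04 -1.e+00] F [ 0.69  0.51 -2.74] T [-0.03  0.01 -0.04] w 0.0171 ff 68.30843925476074
t 14.3 p [ 0.5354 -0.0966  0.1928] yawx 69.02 zax [ 0. -0. -1.] F [ 0.72 -0.22 -2.21] T [-0.04  0.03 -0.01] w 0.017 ff 68.30858945846558 q [ 0.33  0.5
t 14.35 p [ 0.5353 -0.0966  0.1927] yawx 69.02 zax [-2.e-04  0.e+00 -1.e+00] F [ 0.24 -0.15 -2.  ] T [-0.01 -0.   -0.01] w 0.0172 ff 68.308424949646 q
```

The added load is about 1.4 N, so the weight is hooked. Drawing it out.

Call:
jog_arm(
  targets=[
    [1,0,0,-0.004,0,0,0],
    [1,0,0,-0.006,0,0,0],
    [1,0,0,-0.008,0,0,0],
    [1,0,0,-0.009,0,0,0],
    [1,0,0,-0.009,0,0,0],
    [1,0,0,-0.009,0,0,0],
    [1,0,0,-0.009,0,0,0],
    [1,0,0,-0.009,0,0,0],
    [1,0,0,-0.009,0,0,0],
    [1,0,0,-0.009,0,0,0],
    [1,0,0,-0.009,0,0,0],
    [1,0,0,-0.009,0,0,0],
    [1,0,0,-0.009,0,0,0],
    [1,0,0,-0.009,0,0,0],
    [1,0,0,-0.008,0,0,0],
    [1,0,0,-0.006,0,0,0],
    [1,0,0,-0.003,0,0,0],
    [1,0,0,0,0,0,0],
    [1,0,0,0,0,0,0],
    [1,0,0,0,0,0,0],
  ],
)

```text
clock: 16.02
tool_pos: [0.5351, -0.0965, 0.3263]
eef_rot: [-0.0, 0.824, 0.567, -0.0]
contact_force: [-0.1, 0.1, -2.6]
grip_width: 0.0173
finger_force: 68.3
```

Run:
```python
from h import *
np.set_printoptions(precision=4,suppress=True)
p,R=st()
sc=manip.get_image('scene')
cv2.imwrite('pics/g.png',cv2.resize(sc[90:230,160:280],None,fx=4,fy=4,interpolation=cv2.INTER_CUBIC)[:,:,::-1])
# tray in scene + top
for n in('top','scene'):
    im=manip.get_image(n);hsv=cv2.cvtColor(im,cv2.COLOR_RGB2HSV)
    m=(abs(hsv[...,0].astype(int)-25)<7)&(hsv[...,1]>180)&(hsv[...,2]>60)
    m[:,:(320 if n=='top' else 150)]=0;m[:,(380 if n=='top' else 225):]=0
    c=max(cv2.findContours(m.astype(np.uint8),0,2)[0],key=cv2.contourArea)
    w=np.array([atz(n,q[0],.018 if n=='top' else .014)[:2] for q in c],np.float32);print(n,cv2.minAreaRect(w))
s=p+[0,0,-.1169]+.0013*R[:,0]
c=np.array([.467,-.24]);print('move',1000*R.T@np.array([*(c-s[:2]),0]))
```

```text
t 16.02 p [ 0.5351 -0.0965  0.3263] yawx 69.02 zax [-0.0011  0.0002 -1.    ] F [-0.06  0.1  -2.56] T [0.03 0.04 0.03] w 0.0173 ff 68.25617909431458 q [ 0.36  0.39 -0.34  1.68  0.14  1.1  -0.39]Traceback (most recent call last):
  File "<stdin>", line 11, in <module>
ValueError: max() iterable argument is empty
```

View pics/g.png

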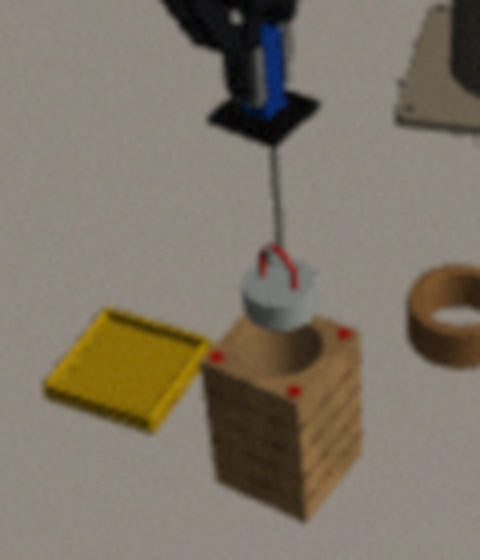

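The picture shows the weight hanging upright from the hook at about (230,162) native, clear of the tube, with the tray at (192,182). Moving over the tray.

Call:
jog_arm(
  targets=[
    [1,-0.002,-0.0006,0,0,0,0],
    [1,-0.004,-0.0006,0,0,0,0],
    [1,-0.006,-0.0006,0,0,0,0],
    [1,-0.008,-0.0006,0,0,0,0],
    [1,-0.009,-0.0006,0,0,0,0],
    [1,-0.01,-0.0006,0,0,0,0],
    [1,-0.01,-0.0006,0,0,0,0],
    [1,-0.01,-0.0006,0,0,0,0],
    [1,-0.01,-0.0006,0,0,0,0],
    [1,-0.01,-0.0006,0,0,0,0],
    [1,-0.01,-0.0006,0,0,0,0],
    [1,-0.01,-0.0006,0,0,0,0],
    [1,-0.01,-0.0006,0,0,0,0],
    [1,-0.01,-0.0006,0,0,0,0],
    [1,-0.009,-0.0006,0,0,0,0],
    [1,-0.009,-0.0006,0,0,0,0],
    [1,-0.008,-0.0006,0,0,0,0],
    [1,-0.006,-0.0006,0,0,0,0],
    [1,-0.005,-0.0006,0,0,0,0],
    [1,-0.0035,-0.0006,0,0,0,0],
  ],
)

```text
clock: 17.78
tool_pos: [0.4668, -0.2417, 0.3268]
eef_rot: [0.0, 0.824, 0.566, 0.0]
contact_force: [-0.1, 0.3, -3.0]
grip_width: 0.0171
finger_force: 68.3
```

Call:
jog_arm(
  targets=[
    [1,0,0,0,0,0,0],
    [1,0,0,0,0,0,0],
    [1,0,0,0.01,0,0,0],
    [1,0,0,0.015,0,0,0],
    [1,0,0,0.015,0,0,0],
    [1,0,0,0.015,0,0,0],
    [1,0,0,0.015,0,0,0],
    [1,0,0,0.015,0,0,0],
    [1,0,0,0.015,0,0,0],
    [1,0,0,0.01,0,0,0],
    [1,0,0,0.01,0,0,0],
    [1,0,0,0.005,0,0,0],
    [1,0,0,0.003,0,0,0],
    [1,0,0,0,0,0,0],
    [1,0,0,0,0,0,0],
    [1,0,0,0,0,0,0],
  ],
)

```text
clock: 19.12
tool_pos: [0.4676, -0.2414, 0.1995]
eef_rot: [0.001, 0.824, 0.567, 0.0]
contact_force: [0.5, -0.1, -2.8]
grip_width: 0.0172
finger_force: 68.3
```

Run:
```python
from h import *
np.set_printoptions(precision=4,suppress=True)
p,R=st()
sc=manip.get_image('scene')
cv2.imwrite('pics/i.png',cv2.resize(sc[120:220,140:260],None,fx=5,fy=5,interpolation=cv2.INTER_CUBIC)[:,:,::-1])
print(np.mean([atz('scene',(x/4+160-.4,y/4+90-.4),.018) for x,y in((107,310),(210,345),(155,420),(45,382))],axis=0))
```

```text
t 19.12 p [ 0.4676 -0.2414  0.1995] yawx 69.02 zax [ 0.0014 -0.0006 -1.    ] F [ 0.47 -0.1  -2.79] T [0.02 0.01 0.02] w 0.0172 ff 68.29577565193176 q [ 0.61  0.5  -0.27  1.89  0.19  0.77 -0.13]
[ 0.473  -0.2385  0.018 ]
```

View pics/i.png

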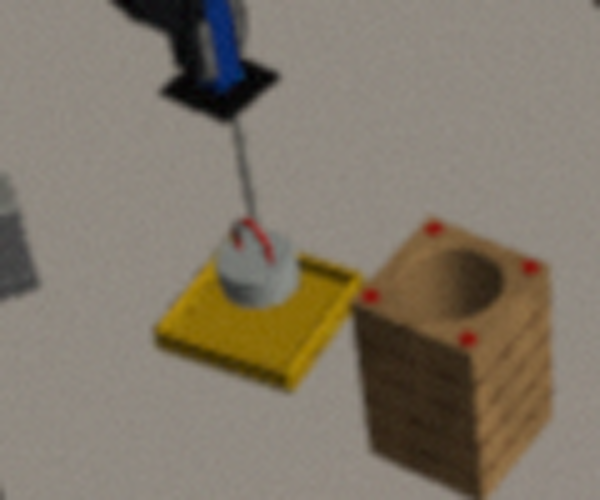

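The weight hangs upright above the middle of the tray, at about (190,173) native. Lowering gently.

Call:
jog_arm(
  targets=[
    [1,0,0,0.003,0,0,0],
    [1,0,0,0.005,0,0,0],
    [1,0,0,0.005,0,0,0],
    [1,0,0,0.004,0,0,0],
    [1,0,0,0.003,0,0,0],
    [1,0,0,0.002,0,0,0],
    [1,0,0,0.001,0,0,0],
    [1,0,0,0.001,0,0,0],
    [1,0,0,0.001,0,0,0],
    [1,0,0,0.001,0,0,0],
    [1,0,0,0.001,0,0,0],
    [1,0,0,0.001,0,0,0],
    [1,0,0,0.001,0,0,0],
    [1,0,0,0.001,0,0,0],
    [1,0,0,0.001,0,0,0],
    [1,0,0,0,0,0,0],
    [1,0,0,0,0,0,0],
  ],
)

```text
clock: 20.58
tool_pos: [0.4671, -0.2412, 0.1678]
eef_rot: [0.0, 0.824, 0.567, 0.0]
contact_force: [0.4, 0.6, -0.4]
grip_width: 0.0174
finger_force: 68.3
```

Call:
jog_arm(
  targets=[
    [1,0,0,0.001,0,0,0],
    [1,0,0,0.002,0,0,0],
    [1,0,0,0.002,0,0,0],
    [1,0,0,0.002,0,0,0],
    [1,0,0,0.002,0,0,0],
    [1,0,0,0.002,0,0,0],
    [1,0,0,0.001,0,0,0],
    [1,0,0,0,0,0,0],
    [1,0,0,0,0,0,0],
  ],
)

```text
clock: 21.33
tool_pos: [0.4671, -0.2412, 0.1558]
eef_rot: [-0.0, 0.824, 0.567, -0.0]
contact_force: [-0.6, -0.3, -1.7]
grip_width: 0.0174
finger_force: 68.3
```

Run:
```python
from h import *
p,R=st()
sc=manip.get_image('scene')
cv2.imwrite('pics/j.png',cv2.resize(sc[140:220,150:230],None,fx=7,fy=7,interpolation=cv2.INTER_CUBIC)[:,:,::-1])
```

```text
t 21.33 p [ 0.4671 -0.2412  0.1558] yawx 69.02 zax [-1.e-04  1.e-04 -1.e+00] F [-0.63 -0.35 -1.67] T [ 0.    0.03 -0.03] w 0.0174 ff 68.31989765167236 q [ 0.59  0.57 -0.25  1.94  0.21  0.67 -0.16]
```

View pics/j.png

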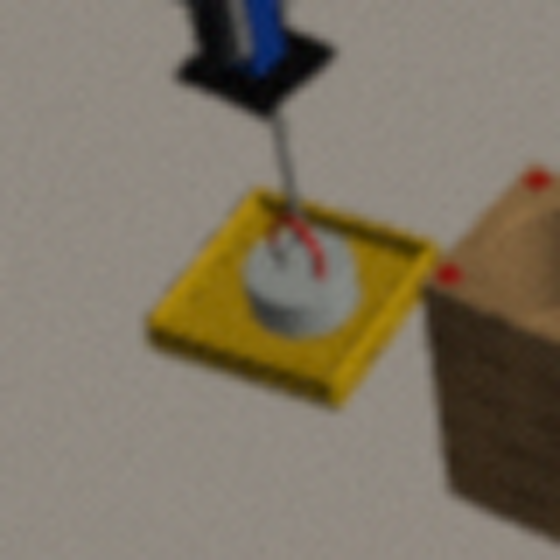

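The weight stands flat in the tray at (193,179) native, with the hook dropped below the crown. Withdrawing backwards, then up.

Call:
jog_arm(
  targets=[
    [1,0,-0.001,0,0,0,0],
    [1,0,-0.002,0,0,0,0],
    [1,0,-0.002,0,0,0,0],
    [1,0,-0.002,0,0,0,0],
    [1,0,-0.002,0,0,0,0],
    [1,0,-0.002,0,0,0,0],
    [1,0,-0.002,0,0,0,0],
    [1,0,-0.002,0,0,0,0],
    [1,0,-0.002,0,0,0,0],
    [1,0,-0.002,0,0,0,0],
    [1,0,0,0,0,0,0],
  ],
)

```text
clock: 22.3
tool_pos: [0.4488, -0.2342, 0.1558]
eef_rot: [-0.0, 0.824, 0.567, -0.0]
contact_force: [-0.3, -0.8, -0.5]
grip_width: 0.0173
finger_force: 68.3
```

Call:
jog_arm(
  targets=[
    [1,0,0,-0.002,0,0,0],
    [1,0,0,-0.003,0,0,0],
    [1,0,0,-0.005,0,0,0],
    [1,0,0,-0.005,0,0,0],
    [1,0,0,-0.005,0,0,0],
    [1,0,0,-0.005,0,0,0],
    [1,0,0,0,0,0,0],
    [1,0,0,0,0,0,0],
  ],
)

```text
clock: 22.97
tool_pos: [0.4496, -0.2345, 0.1813]
eef_rot: [0.0, 0.824, 0.567, 0.0]
contact_force: [0.6, -0.7, -1.3]
grip_width: 0.0173
finger_force: 68.3
```

Run:
```python
from h import *
p,R=st()
sc=manip.get_image('scene')
cv2.imwrite('pics/k.png',cv2.resize(sc[140:220,150:230],None,fx=7,fy=7,interpolation=cv2.INTER_CUBIC)[:,:,::-1])
```

```text
t 22.97 p [ 0.4496 -0.2345  0.1813] yawx 69.02 zax [ 1.e-03 -5.e-04 -1.e+00] F [ 0.57 -0.73 -1.34] T [-0.03 -0.05  0.04] w 0.0173 ff 68.3398175239563 q [ 0.61  0.5  -0.26  1.96  0.2   0.7  -0.14]
```

View pics/k.png

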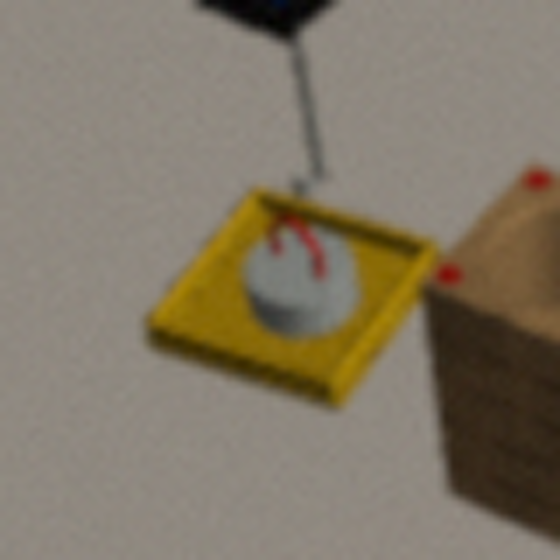

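Unhooked: the hook is free at (194,166) native and the weight stands flat. Back to the rack.

Call:
jog_arm(
  targets=[
    [1,0,0,-0.01,0,0,0],
    [1,0,0,-0.02,0,0,0],
    [1,0,0,-0.02,0,0,0],
    [1,0,0,-0.02,0,0,0],
    [1,0,0,-0.02,0,0,0],
    [1,0,0,-0.02,0,0,0],
    [1,0,0,-0.015,0,0,0],
    [1,0,0,-0.01,0,0,0],
    [1,0,0,0,0,0,0],
  ],
)

```text
clock: 23.77
tool_pos: [0.4504, -0.2347, 0.3181]
eef_rot: [0.002, 0.824, 0.567, 0.001]
contact_force: [-0.0, -0.3, -0.8]
grip_width: 0.0174
finger_force: 68.5
```

Call:
jog_arm(
  targets=[
    [1,0.0268,-0.0057,0,0,0,0],
    [1,0.0268,-0.0057,0,0,0,0],
    [1,0.0268,-0.0057,0,0,0,0],
    [1,0.0268,-0.0057,0,0,0,0],
    [1,0.0268,-0.0057,0,0,0,0],
    [1,0.0268,-0.0057,0,0,0,0],
    [1,0.0268,-0.0057,0,0,0,0],
    [1,0.0268,-0.0057,0,0,0,0],
    [1,0.0268,-0.0057,0,0,0,0],
    [1,0.0268,-0.0057,0,0,0,0],
    [1,0.0268,-0.0057,0,0,0,0],
    [1,0.0268,-0.0057,0,0,0,0],
    [1,0.0268,-0.0057,0,0,0,0],
    [1,0.0268,-0.0057,0,0,0,0],
    [1,0.0268,-0.0057,0,0,0,0],
    [1,0.0268,-0.0057,0,0,0,0],
    [1,0.0268,-0.0057,0,0,0,0],
    [1,0.0268,-0.0057,0,0,0,0],
    [1,0.0268,-0.0057,0,0,0,0],
    [1,0.0268,-0.0057,0,0,0,0],
  ],
)

```text
clock: 25.43
tool_pos: [0.5343, 0.3078, 0.3144]
eef_rot: [-0.0, 0.824, 0.567, -0.001]
contact_force: [0.9, 0.2, -1.3]
grip_width: 0.017
finger_force: 68.6
```

Call:
jog_arm(
  targets=[
    [1,0,0,0,0,0,0],
    [1,0,0,0,0,0,0],
    [1,0,0,0,0,0,0],
    [1,0,0,0,0,0,0],
  ],
)

```text
clock: 25.77
tool_pos: [0.5349, 0.3052, 0.3151]
eef_rot: [0.0, 0.824, 0.566, -0.001]
contact_force: [-0.4, 0.0, -0.4]
grip_width: 0.0174
finger_force: 68.6
```

```bash
python3 -c "
from h import *
go([.5338,.3069,.1414])"
```

```text
t 25.77 p [0.5349 0.3052 0.3151] yawx 68.93 zax [-9.0e-04 -1.8e-03 -1.0e+00] F [-0.36  0.02 -0.4 ] T [-0.06  0.01  0.01] w 0.0174 ff 68.60356092453003 q [-0.3   0.53 -0.43  1.5   0.23  1.17 -1.14]
tool shift mm [  1.5  -1.6 173.7]
```

Call:
jog_arm(
  targets=[
    [1,0.0012,-0.0014,0.01,0,0,0],
    [1,0,0,0.01,0,0,0],
    [1,0,0,0.01,0,0,0],
    [1,0,0,0,0,0,0],
    [1,0,0,0,0,0,0],
    [1,0,0,0,0,0,0],
  ],
)

```text
clock: 26.27
tool_pos: [0.534, 0.3084, 0.2857]
eef_rot: [-0.0, 0.824, 0.566, -0.0]
contact_force: [-0.3, -0.1, -1.7]
grip_width: 0.0177
finger_force: 68.6
```

```bash
python3 -c "
from h import *
go([.5338,.3069,.1414])"
```

```text
t 26.27 p [0.534  0.3084 0.2857] yawx 69.01 zax [-0.  0. -1.] F [-0.3  -0.06 -1.73] T [-0.01 -0.    0.04] w 0.0177 ff 68.60373258590698 q [-0.31  0.55 -0.42  1.54  0.24  1.1  -1.16]
tool shift mm [ -1.5   0.3 144.3]
```

Call:
jog_arm(
  targets=[
    [1,-0.001,0.0002,0.01,0,0,0],
    [1,0,0,0.015,0,0,0],
    [1,0,0,0.015,0,0,0],
    [1,0,0,0.015,0,0,0],
    [1,0,0,0.015,0,0,0],
    [1,0,0,0.015,0,0,0],
    [1,0,0,0.015,0,0,0],
    [1,0,0,0.015,0,0,0],
    [1,0,0,0.01,0,0,0],
    [1,0,0,0.005,0,0,0],
    [1,0,0,0,0,0,0],
    [1,0,0,0,0,0,0],
    [1,0,0,0,0,0,0],
  ],
)

```text
clock: 27.35
tool_pos: [0.5344, 0.308, 0.1567]
eef_rot: [0.0, 0.824, 0.567, 0.001]
contact_force: [0.1, 0.5, -1.7]
grip_width: 0.0168
finger_force: 68.6
```

```bash
python3 -c "
from h import *
go([.5338,.3069,.1414])"
```

```text
t 27.35 p [0.5344 0.308  0.1567] yawx 69.02 zax [ 0.0016  0.001  -1.    ] F [ 0.14  0.54 -1.71] T [0.05 0.02 0.04] w 0.0168 ff 68.60424041748047 q [-0.34  0.69 -0.38  1.68  0.32  0.83 -1.22]
tool shift mm [-1.3 -0.1 15.3]
```

Call:
jog_arm(
  targets=[
    [1,-0.001,0,0.003,0,0,0],
    [1,0,0,0.003,0,0,0],
    [1,0,0,0.003,0,0,0],
    [1,0,0,0.002,0,0,0],
    [1,0,0,0.001,0,0,0],
    [1,0,0,0.001,0,0,0],
    [1,0,0,0.001,0,0,0],
    [1,0,0,0.001,0,0,0],
    [1,0,0,0,0,0,0],
    [1,0,0,0,0,0,0],
  ],
)

```text
clock: 28.18
tool_pos: [0.5334, 0.3067, 0.1414]
eef_rot: [0.0, 0.824, 0.567, 0.0]
contact_force: [-1.5, -0.9, 4.4]
grip_width: 0.0177
finger_force: 69.3
```

```bash
python3 -c "
from h import *
go([.5338,.3069,.1414])"
```

```text
t 28.18 p [0.5334 0.3067 0.1414] yawx 69.02 zax [ 4.e-04  1.e-04 -1.e+00] F [-1.55 -0.91  4.42] T [-0.21  0.3   0.05] w 0.0177 ff 69.30157542228699 q [-0.34  0.71 -0.37  1.7   0.33  0.8  -1.23]
tool shift mm [0.3 0.2 0. ]
```

Seated at the original height. Releasing gently and retreating upward.

Call:
jog_arm(
  targets=[
    [0.55,0,0,0,0,0,0],
    [0.5,0,0,0,0,0,0],
    [0.4,0,0,0,0,0,0],
    [0.2,0,0,0,0,0,0],
    [0,0,0,0,0,0,0],
    [-0.3,0,0,0,0,0,0],
    [-0.6,0,0,0,0,0,0],
    [-0.6,0,0,0,0,0,0],
    [-0.6,0,0,0,0,0,0],
  ],
  grip_force=20,
)

```text
clock: 28.93
tool_pos: [0.5334, 0.3066, 0.1408]
eef_rot: [0.0, 0.824, 0.567, 0.0]
contact_force: [0.5, 0.1, -0.1]
grip_width: 0.0681
finger_force: 0.0
```

Call:
jog_arm(
  targets=[
    [-0.6,0,0,-0.005,0,0,0],
    [-0.6,0,0,-0.01,0,0,0],
    [-0.6,0,0,-0.02,0,0,0],
    [-0.6,0,0,-0.02,0,0,0],
    [-0.6,0,0,-0.02,0,0,0],
    [-0.6,0,0,-0.02,0,0,0],
    [-0.6,0,0,-0.02,0,0,0],
    [-0.6,0,0,-0.02,0,0,0],
    [-0.6,-0.02,0,0,0,0,0],
    [-0.6,-0.025,0,0,0,0,0],
    [-0.6,-0.025,0,0,0,0,0],
    [-0.6,-0.025,0,0,0,0,0],
    [-0.6,-0.025,0,0,0,0,0],
    [-0.6,-0.02,0,0,0,0,0],
    [-0.6,-0.01,0,0,0,0,0],
    [-0.6,0,0,0,0,0,0],
    [-0.6,0,0,0,0,0,0],
  ],
)

```text
clock: 30.35
tool_pos: [0.4803, 0.1672, 0.2766]
eef_rot: [-0.0, 0.824, 0.566, 0.001]
contact_force: [0.7, 0.2, -0.1]
grip_width: 0.0684
finger_force: 0.0
```

Run:
```python
from h import *
st()
a=manip.get_image('top')[180:260,90:190];b=manip.get_image('scene')[140:260,160:420]
o=np.zeros((600,780,3),np.uint8);o[:240,:300]=cv2.resize(a,(300,240),interpolation=2);o[240:,:]=cv2.resize(b,(780,360),interpolation=2)
cv2.imwrite('pics/l.png',o[:,:,::-1])
```

```text
t 30.35 p [0.4803 0.1672 0.2766] yawx 69.0 zax [ 0.0017  0.0012 -1.    ] F [ 0.71  0.18 -0.07] T [ 0.02 -0.02  0.02] w 0.0684 ff 0.0 q [-0.07  0.4  -0.44  1.84  0.2   0.95 -0.97]
```

View pics/l.png

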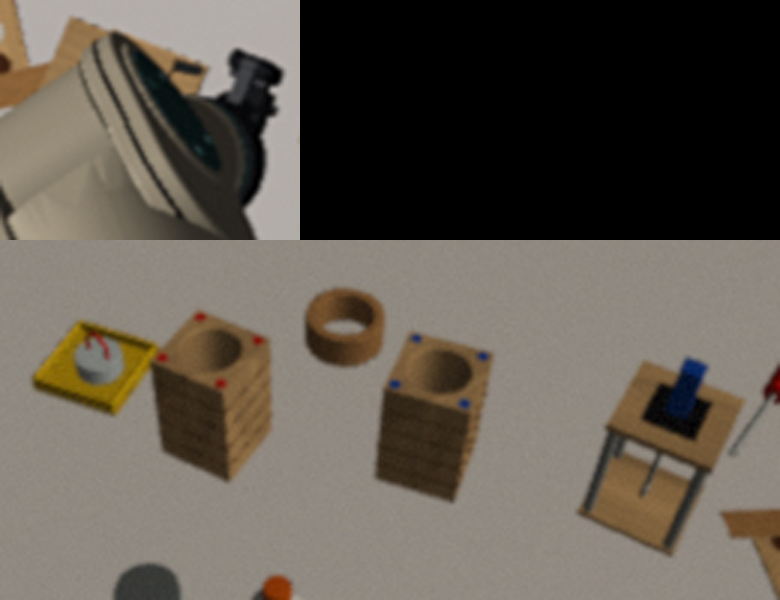

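The scene view shows the hook upright in its rack at (389,180) native and the weight standing flat in the tray at (193,180). Everything else is where it was. Handing in.

```bash
python3 -c "
from station import manip
print(manip.sign_off())"
```

```text
the job is handed in; nothing more can be done
None
```

The red-looped weight stands flat and unhooked in the yellow tray, the hook is back in its rack, nothing else was moved, and the job was handed in at about 30 s on the robot's clock.

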